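Make up the photometry kit and the slide kit

ROBOT

A 6-joint arm with a two-finger parallel gripper is mounted at the origin on a cart in front of the work surface, level with it; the furniture and walls round the work are solid. World frame = base frame: x ahead of the robot, y to its left, z up, the work surface at z = 0. Lengths are in m, angles in rad, forces in N, time in s.
With the tool pointing down it reaches from about 0.3 to 0.875 m from the base axis. Payload 6.4 kg.
Tool frame: the origin (TCP) lies on the mounting face of the last link; the fingertips stand 173 mm ahead of it and the grasp point (between the pads) lies 155 mm ahead of it (ctrl.tip_reach is the distance from the TCP to the fingertips, in m); z points along the fingers, y is the line along which they close (so a half turn about z gives the same grasp; the last joint's range is limited). The gripper opens to 85 mm and grips with 20 to 120 N. Pads are 22 mm wide; open, the fingers measure 114 mm over their backs; the gripper's body (76 mm by 85 mm) begins 54 mm behind the grasp point. The pads swing forward as they close: fully open they stand 13 mm farther back than shut.
Start: joints at [1.082, 0.181, 1.607, -0, 1.354, -0.206], TCP at [0.16, 0.552, 0.405] pointing down, gripper open.
Joint ranges: [-2.99, 2.99], [-0.89, 2.07], [0.3, 2.58], [-1.14, 4.28], [0, 2.63], [-3.12, 3.12]. Speed limits (rad/s): [2.57, 2.57, 3.01, 3.14, 3.14, 3.14].

INTERFACE

Orientations are given as a unit quaternion [w, x, y, z].
In Python, from bench import ctrl gives the robot as it stands.
- The arm moves only by the shell command python3 -m pendant 'ROWS'. ROWS is JSON, a list that holds one entry, the list of rows, each a list of 7 numbers: the opening, from 0 (shut) to 1 (fully open), then the shift along the tool's x, y, z in mm, then the turn, a rotation vector about the tool's x, y, z in rad. A call has 1 to 5 rows; each row is the pose to reach, as a shift and turn from the pose commanded when the call began, along the tool's axes at that moment; what a row does not reach only later rows make up. A row lasts 1/12 s, in which the tool goes at most 41.7 mm and 7.16 degrees, less where a joint would pass 70% of its speed; a pose out of reach is approached as far as the arm can. A call with a gripper value outside its range is refused whole. The fingers move at their own pace and stop on an object; the grip force is fixed at half the most. Time passes only in rows, so rows that repeat a pose let the fingers close. It gives the time, the measured TCP pose, the force, the opening and the grip force at its end, in the units of the state.
- ctrl.get_obs(): the state, without advancing time (a new reading comes with each control period).
- ctrl.camera(name): name is "side" or "top"; returns the picture (480x640x3 uint8, red, green, blue); there is no depth.
- ctrl.camera_params(name): a dict with "mtx" (3x3 intrinsics, pixels), "world_from_camera" (4x4, takes a point from camera to world coordinates). Camera axes: x right, y down, z forward; pixel columns grow to the right and rows downward; lengths in m; the calibration is good to about 2 mm. A picture is of the moment at which its call begins. camera_params takes no time and is no camera call.
- ctrl.hand_in(): hands the job in; it is judged then, once.
Trained networks look in the newest picture that a camera, given by its name, has taken for a name from the list of things; names that differ only in an ending like _2 or _b are one class to them, and where a whole thing is asked for, a point or a joint stands for the part that bears it (a point fixed in the world has none). Each returns a list of dicts, best first, with "confidence" (0 to 1); they miss things now and then, are a little off and sometimes report something else, mostly with a low value. They report only what shows in the picture. A call takes as long as a camera call.
- ctrl.boxes_of(camera, name): "point" ([column, row] as shares, 0 to 1, of the picture: columns of its width, rows of its height, amid what is visible of it).
The state is a dict: "time_s": time; "q": joint angles; "dq": joint speeds; "joint_efforts": joint torques, N m; "eef_pos": TCP position; "eef_rot": TCP orientation; "wrist_force": force on the tool from outside, world axes, zero at the start; "torque": the same for the moment, N m; "opening": opening from 0.0 (shut) to 1.0 (fully open); "grasp_force": force on a finger pad.
Only numpy, scipy, OpenCV 4.12 (cv2) and the standard library are available. Lean on these libraries where they do the work, as an engineer would, in place of code of your own. Each camera call takes 0.05 s, during which the arm holds its last target. There are 200 camera calls.

TASK

Make up the two kits for the class from the stock on the desk: the three-pocket tray gets the cuvette block, a brown dropper bottle and the white vial; the two-pocket tray gets the slide box and the other brown dropper bottle. Set each thing upright, fully down in the pocket shaped for it, without dropping it or knocking a bottle over, and leave the red rubber stopper where it stands.

Things in the scene. Friction and masses are not known exactly. Their poses are not given: they have to be found in the camera images.
- photometry_tray: White-rimmed tray, dark grey foam insert (pocket floors paler), fixed, 125 x 173 mm (x, y; lips at the y ends: 194), 16 mm high. Origin: centre of underside, z up. Foam top at z 14, flat pocket floors at z 6 mm. THREE pockets: 44 x 62 mm (x, y) at x 0, y -42 for the cuvette block (long side along the tray's y); round, 42 mm, at x +28, y +45 for a brown dropper bottle; round, 38 mm, at x -30, y +45 for the white vial.
- slide_tray: White-rimmed tray, dark grey foam insert (pocket floors paler), fixed, 125 x 173 mm (x, y; lips at the y ends: 194), 16 mm high. Origin: centre of underside, z up. Foam top at z 14, flat pocket floors at z 6 mm. TWO pockets: 101 x 78 mm (x, y) at x 0, y -32 for the slide box (its 89 mm side along the tray's x); round, 42 mm, at x 0, y +52 for a brown dropper bottle.
- cuvette_block: Black foam block 32 x 50 mm (x, y), 20 mm high, with two clear cuvettes standing in it in a row along y (together 12 x 36 mm, tops at 50 mm). 60 g. Origin: centre of its underside; z up. Take the foam block across its 32 mm, low down (between 10 and 20 mm above its underside). Either way round will do.
- slide_case: Brown wooden microscope-slide box, shut, 66 x 89 mm (x, y), 31 mm high; sides for gripping lie at x = -30 and x = +33 mm (63 mm across); a small brass catch is on the -x side. The lid does not move. 90 g. Origin: centre of its underside; z up. Either way round will do.
- dropper_a: Brown glass dropper bottle: round body 30 mm across up to 60 mm, black collar to 69 mm, red rubber teat to 97 mm. 48 g. Origin: centre of its underside; z up. Take the body. One of two alike; either may go in either kit.
- dropper_b: The second brown dropper bottle, the same as dropper_a.
- vial: Small white plastic vial with a blue cap, round, 26 mm across up to 48 mm, cap 18 mm across to 58 mm. 40 g. Origin: centre of its underside; z up.
- stopper: Red tapered rubber stopper, 24 mm across, 25 mm high, standing loose among the stock; in neither kit. Origin: centre of its underside.

How it is judged:
At the end, for the whole second after the job is handed in: Each thing stands on the floor of its own pocket in the right tray: underside within 4 mm of the floor, centre within 10 mm of the pocket's in x and y, leaning under 0.12 rad, released, slower than 0.02 m/s; either dropper bottle in either tray; stopper within 20 mm of its start (x of cuvette_block in the frame of photometry_tray between -0.01 and 0.01 m and y of cuvette_block in the frame of photometry_tray between -0.052 and -0.032 m and z of cuvette_block in the frame of photometry_tray between 0.003 and 0.01 m and x of slide_case in the frame of slide_tray between -0.01 and 0.01 m and y of slide_case in the frame of slide_tray between -0.042 and -0.022 m and z of slide_case in the frame of slide_tray between 0.003 and 0.01 m and x of vial in the frame of photometry_tray between -0.04 and -0.02 m and y of vial in the frame of photometry_tray between 0.035 and 0.055 m and z of vial in the frame of photometry_tray between 0.003 and 0.01 m and (((x of dropper_a in the frame of photometry_tray between 0.018 and 0.038 m and y of dropper_a in the frame of photometry_tray between 0.035 and 0.055 m and z of dropper_a in the frame of photometry_tray between 0.003 and 0.01 m) and (x of dropper_b in the frame of slide_tray between -0.01 and 0.01 m and y of dropper_b in the frame of slide_tray between 0.042 and 0.062 m and z of dropper_b in the frame of slide_tray between 0.003 and 0.01 m)) or ((x of dropper_b in the frame of photometry_tray between 0.018 and 0.038 m and y of dropper_b in the frame of photometry_tray between 0.035 and 0.055 m and z of dropper_b in the frame of photometry_tray between 0.003 and 0.01 m) and (x of dropper_a in the frame of slide_tray between -0.01 and 0.01 m and y of dropper_a in the frame of slide_tray between 0.042 and 0.062 m and z of dropper_a in the frame of slide_tray between 0.003 and 0.01 m))) and angle between each of cuvette_block, slide_case, dropper_a, dropper_b, vial's own z axis and vertical below 0.12 rad and linear speed of each of cuvette_block, slide_case, dropper_a, dropper_b, vial below 0.02 m/s and contact force between the fingers and cuvette_block below 0.1 N and contact force between the fingers and slide_case below 0.1 N and contact force between the fingers and dropper_a below 0.1 N and contact force between the fingers and dropper_b below 0.1 N and contact force between the fingers and vial below 0.1 N and distance of stopper from where it was at the start of the episode below 0.02 m); the robot touches nothing.
It fails at once if a kit part is dropped or flung: it moves faster than 0.6 m/s with no finger touching it (a fall of about 18 mm) ((linear speed of cuvette_block above 0.6 m/s and contact force between the fingers and cuvette_block below 0.05 N) or (linear speed of slide_case above 0.6 m/s and contact force between the fingers and slide_case below 0.05 N) or (linear speed of dropper_a above 0.6 m/s and contact force between the fingers and dropper_a below 0.05 N) or (linear speed of dropper_b above 0.6 m/s and contact force between the fingers and dropper_b below 0.05 N) or (linear speed of vial above 0.6 m/s and contact force between the fingers and vial below 0.05 N)).
It fails at once if a bottle or the vial is tipped over (leans more than 0.7 rad) (angle between any of dropper_a, dropper_b, vial's own z axis and vertical above 0.7 rad).
It fails at once if the rubber stopper, which belongs to neither kit, is moved by more than 20 mm (distance of stopper from where it was at the start of the episode above 0.02 m).
It also fails if it takes over 118 s, if anything falls off the work surface, if the arm or the gripper's body presses on something with over 40 N, if the wrist force passes 120 N, or if a joint passes its speed limit or range.

## Working session

There is one attempt and no reset: what is moved stays moved. The work goes in short steps, Python scripts to look and compute and a shell command to move; the robot and the scene stay as the last step left them, time stands still between calls to the robot, and variables do not carry over. Pictures are saved under pics/ and viewed, at most 17 in all, crops included, and the job is handed in when it is done.

```bash
mkdir -p pics; ls
python3 - <<'E'
from bench import ctrl
import cv2
for n in("top","side"):
    im=ctrl.camera(n); cv2.imwrite(f"pics/{n}0.png",im[:,:,::-1])
    p=ctrl.camera_params(n); print(n,p["mtx"].round(1).tolist(),p["world_from_camera"].round(3).tolist())
    for t in["photometry_tray","slide_tray","cuvette_block","slide_case","dropper_a","vial","stopper"]:
        print(t,[(round(d["point"][0]*640),round(d["point"][1]*480),round(d["confidence"],2)) for d in ctrl.boxes_of(n,t)])
o=ctrl.get_obs();print(o)
E
```

```text
pics
top [[569.6, 0.0, 318.4], [0.0, 569.6, 241.5], [0.0, 0.0, 1.0]] [[-0.007, -0.985, 0.173, 0.327], [-1.0, 0.008, 0.005, -0.11], [-0.007, -0.173, -0.985, 1.097], [0.0, 0.0, 0.0, 1.0]]
photometry_tray [(210, 214, 0.83), (285, 286, 0.57)]
slide_tray [(441, 287, 0.73)]
cuvette_block [(284, 284, 0.96)]
slide_case [(168, 291, 0.71)]
dropper_a [(231, 283, 0.78), (343, 286, 0.75)]
vial [(482, 208, 0.63)]
stopper [(286, 234, 0.5), (482, 209, 0.4)]
side [[545.6, 0.0, 317.6], [0.0, 545.6, 244.5], [0.0, 0.0, 1.0]] [[0.959, -0.204, 0.199, 0.299], [-0.284, -0.635, 0.719, -0.878], [-0.021, -0.745, -0.666, 0.748], [0.0, 0.0, 0.0, 1.0]]
photometry_tray [(320, 189, 0.94)]
slide_tray [(302, 356, 0.95)]
cuvette_block [(269, 236, 0.83)]
slide_case [(246, 176, 0.92), (281, 268, 0.75)]
dropper_a [(259, 199, 0.87), (280, 266, 0.78)]
vial [(410, 360, 0.91)]
stopper [(314, 228, 0.65)]
{'time_s': 0.8, 'q': array([ 1.08167429e+00,  1.80758141e-01,  1.60697755e+00, -2.28561491e-05,
        1.35377235e+00, -2.06272032e-01]), 'dq': array([ 0.00106074, -0.00182838, -0.00191152,  0.00077105,  0.00133112,
       -0.00079539]), 'joint_efforts': array([-3.31928877e-04, -4.44795442e+01, -3.51668251e+01, -2.23212769e-04,
        4.89047379e-04,  1.27995850e-05]), 'eef_pos': array([0.1604604 , 0.55218028, 0.40472289]), 'eef_rot': array([2.49075904e-05, 1.40951599e-01, 9.90016487e-01, 3.59724244e-05]), 'wrist_force': array([ 0.08446635,  0.72061329, -0.09808315]), 'torque': array([ 0.03306199, -0.00619654, -0.01890847]), 'grasp_force': 0.0, 'opening': 0.999401437481099}
```

View pics/top0.png

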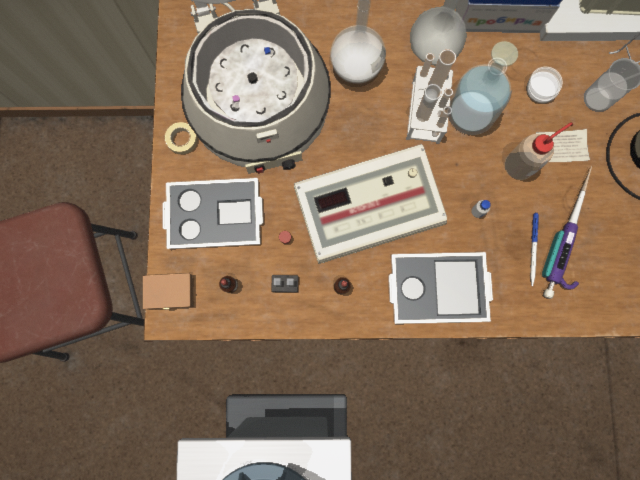

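View pics/side0.png

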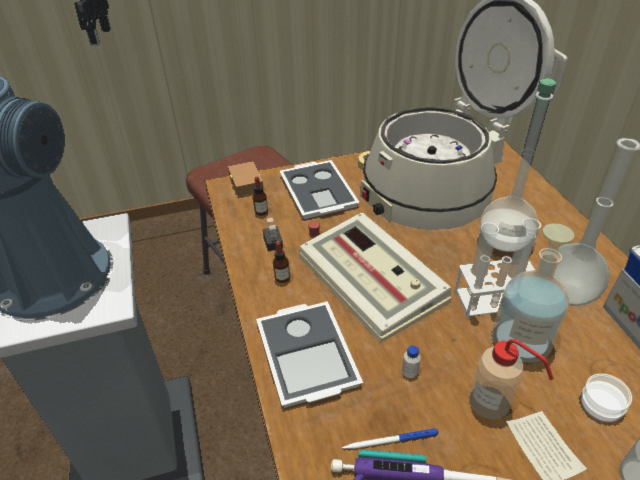

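```bash
cat > h.py <<'E'
from bench import ctrl
import numpy as np, cv2
def ray(n,uv):
    p=ctrl.camera_params(n); T=p["world_from_camera"]
    d=T[:3,:3]@np.linalg.solve(p["mtx"],[uv[0],uv[1],1]); return T[:3,3],d
def at(n,uv,z):
    o,d=ray(n,uv); return (o+d*(z-o[2])/d[2])[:2]
def px(n,P):
    p=ctrl.camera_params(n); T=p["world_from_camera"]
    c=p["mtx"]@(T[:3,:3].T@(np.array(P)-T[:3,3])); return c[:2]/c[2]
E
python3 - <<'E'
from h import *
im=cv2.imread("pics/top0.png"); c=im[165:335,140:360]
cv2.imwrite("pics/c1.png",cv2.resize(c,None,fx=3.6,fy=3.5,interpolation=3))
s=cv2.imread("pics/side0.png")
cv2.imwrite("pics/c2.png",cv2.resize(s[150:420,220:440],None,fx=2.2,fy=2.2,interpolation=3))
for n,box in(("slide",(380,240,500,335)),("photo",(155,170,272,258))):
    x0,y0,x1,y1=box; g=cv2.cvtColor(im[y0:y1,x0:x1],cv2.COLOR_BGR2HSV)
    m=((g[...,1]<45)&(g[...,2]>190)).astype(np.uint8)
    foam=((g[...,1]<60)&(g[...,2]>60)&(g[...,2]<130)).astype(np.uint8)
    for nm,mm,z in(("white",m,.016),("foam",foam,.014)):
        k,_=cv2.findContours(mm,cv2.RETR_CCOMP,cv2.CHAIN_APPROX_NONE)
        for q in k:
            if cv2.contourArea(q)<120: continue
            W=np.array([at(n and "top",p[0]+[x0,y0],z) for p in q],np.float32)*1000
            r=cv2.minAreaRect(W); print(n,nm,[np.round(v,1).tolist() for v in r],round(cv2.contourArea(q)))
E
```

```text
slide white [[425.8, -280.8], [38.1, 38.0], 89.5] 314
slide white [[426.7, -364.7], [97.7, 75.3], 0.7] 1961
slide white [[427.0, -334.3], [131.5, 193.9], 0.8] 6619
slide white [[427.2, -334.4], [122.5, 170.5], 0.8] 5652
slide foam [[427.9, -337.8], [159.1, 114.2], 89.6] 3456
slide foam [[426.6, -364.9], [103.5, 80.8], 0.9] 2215
photo white [[542.6, 143.6], [33.9, 33.0], 1.7] 235
photo white [[575.7, 59.1], [41.8, 59.2], 3.7] 580
photo white [[600.3, 147.4], [38.4, 37.2], 1.7] 282
photo white [[575.9, 102.1], [131.4, 192.5], 2.5] 6094
photo white [[576.1, 102.0], [122.7, 169.7], 2.5] 5226
```

View pics/c1.png

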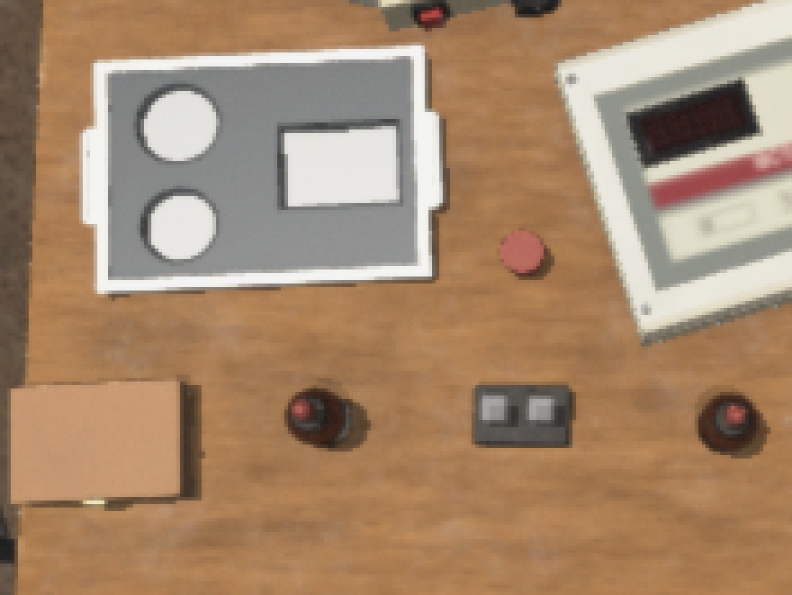

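View pics/c2.png

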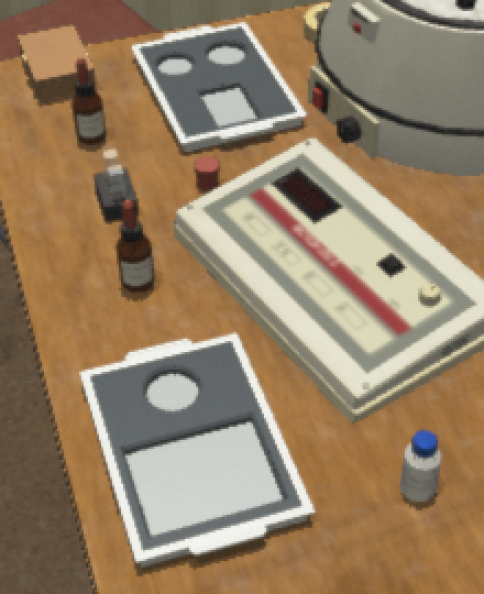

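Run:
```python
from h import *
T=lambda u,v:(140+u/3.6,165+v/3.5)
S=lambda u,v:(220+u/2.2,150+v/2.2)
im=cv2.imread("pics/top0.png"); s=cv2.imread("pics/side0.png")
def blob(im,n,box,f,z,lab):
    x0,y0,x1,y1=box; hv=cv2.cvtColor(im[y0:y1,x0:x1],cv2.COLOR_BGR2HSV).astype(int)
    m=f(hv[...,0],hv[...,1],hv[...,2]).astype(np.uint8)
    k,_=cv2.findContours(m,cv2.RETR_EXTERNAL,cv2.CHAIN_APPROX_NONE); q=max(k,key=cv2.contourArea)
    W=np.array([at(n,p[0]+[x0,y0],z) for p in q],np.float32)*1000
    print(lab,n,"px",q[:,0].min(0)+[x0,y0],q[:,0].max(0)+[x0,y0],[np.round(v,1).tolist() for v in cv2.minAreaRect(W)])
red=lambda h,s,v:((h<8)|(h>170))&(s>100)&(v>110)
blue=lambda h,s,v:(h>100)&(h<130)&(s>130)
blob(im,"top",(220,274,236,292),red,.095,"teatA"); blob(im,"top",(335,274,352,292),red,.095,"teatB")
blob(im,"top",(274,225,296,248),red,.025,"stop")
blob(im,"top",(474,196,494,218),blue,.056,"cap"); blob(s,"side",(400,335,422,360),blue,.054,"cap")
blob(im,"top",(267,270,303,297),lambda h,s,v:(s<70)&(v<110),.02,"cuvfoam")
blob(im,"top",(138,268,196,315),lambda h,s,v:(h<20)&(v>165),.031,"case")
blob(s,"side",(250,170,265,196),red,.09,"teatA"); blob(s,"side",(270,236,288,262),red,.09,"teatB")
print("side tops",at("side",S(82,62),.096)*1000,at("side",S(128,204),.096)*1000)
print("side body bottoms",at("side",S(90,141),0)*1000,at("side",S(136,291),0)*1000,"vial",at("side",S(420,502),0)*1000)
print("case",[ (at("top",T(*c),.031)*1000).round(0).tolist() for c in((10,388),(182,380),(182,496),(12,503))])
print("cuv",[ (at("top",T(*c),.02)*1000).round(0).tolist() for c in((475,385),(571,386),(571,445),(474,445))])
for c in((18,52),(82,40),(92,80),(35,97)): print("case side top",at("side",S(*c),.031)*1000)
```

```text
teatA top px [221 279] [225 284] [[432.7, 64.7], [6.4, 6.2], 45.4]
teatB top px [342 281] [346 285] [[428.3, -148.9], [7.0, 7.1], 89.2]
stop top px [279 231] [290 242] [[525.5, -39.1], [21.5, 21.1], 0.1]
cap top px [481 201] [489 208] [[577.5, -416.6], [15.1, 13.5], 89.5]
cap side px [408 346] [417 356] [[576.4, -413.6], [19.9, 13.9], 65.8]
cuvfoam top px [272 275] [297 291] [[436.8, -39.0], [47.7, 30.4], 89.5]
case top px [143 268] [189 308] [[430.0, 182.7], [75.1, 86.7], 2.3]
teatA side px [255 177] [258 178] [[433.2, 74.5], [3.7, 6.3], 71.8]
teatB side px [276 241] [279 244] [[427.4, -140.4], [8.4, 5.5], 76.5]
side tops [432.79933921  62.95852327] [ 427.26111199 -148.11094566]
side body bottoms [431.88454957  63.67588079] [ 426.22582979 -153.99028255] vial [ 573.58409791 -426.36166301]
case [[451.0, 227.0], [455.0, 137.0], [393.0, 135.0], [390.0, 223.0]]
cuv [[452.0, -15.0], [451.0, -66.0], [419.0, -66.0], [420.0, -15.0]]
case side top [385.39434033 195.99100262]
case side top [454.48676896 196.9015981 ]
case side top [449.30035141 122.0725488 ]
case side top [388.45283332 111.38655586]
```

```bash
cat >> h.py <<'E'
from scipy.spatial.transform import Rotation as R
def go(x,y,z,deg):
    """mm, deg of tool-y from world x -> shift (mm), turn (rad) in tool axes"""
    o=ctrl.get_obs(); w=o["eef_rot"]; r=R.from_quat([*w[1:],w[0]])
    a=np.radians(deg); Y=np.array([np.cos(a),np.sin(a),0]); Z=np.array([0,0,-1.]); t=R.from_matrix(np.c_[np.cross(Y,Z),Y,Z])
    print("t%.1f pos"%o["time_s"],(o["eef_pos"]*1000).round(1),"shift",r.inv().apply(np.array([x,y,z])-o["eef_pos"]*1000).round(1),"turn",(r.inv()*t).as_rotvec().round(3))
E
python3 - <<'E'
from h import *
go(422,180.5,320,2.5)
S=lambda u,v:(220+u/2.2,150+v/2.2)
print("case in side",px("side",(.422,.1805,.031)),"crop->",(px("side",(.422,.1805,.031))-[220,150])*2.2)
for z in(.03,.08,.12,.15): print(z,at("top",(255,161),z),at("top",(272,172),z),at("side",(377,208),z))
E
```

```text
t0.8 pos [160.5 552.2 404.7] shift [-354.9 -283.9   84.7] turn [ 0.    -0.     1.244]
case in side [244.96357799 174.43887398] crop-> [54.91987157 53.76552275]
0.03 [0.6748458  0.01860297] [ 0.65226915 -0.01473357] [ 0.66683353 -0.03028142]
0.08 [0.65855746 0.01259038] [ 0.63703912 -0.01918346] [ 0.64124623 -0.08930039]
0.12 [0.64552679 0.0077803 ] [ 0.6248551  -0.02274337] [ 0.62077638 -0.13651556]
0.15 [0.63575379 0.00417275] [ 0.61571709 -0.02541331] [ 0.605424   -0.17192695]
```

```bash
python3 -m pendant '[[[1,-355,-284,85,0,0,1.244],[1,-355,-284,85,0,0,1.244],[1,-355,-284,85,0,0,1.244],[1,-355,-284,85,0,0,1.244],[1,-355,-284,85,0,0,1.244]]]'; python3 -c "
from h import *
go(422,180.5,320,2.5)"
```

```text
time_s: 1.22
eef_pos: [0.2788, 0.3832, 0.3662]
eef_rot: [0.0, 0.441, 0.898, 0.0]
wrist_force: [1.0, 0.0, -0.3]
opening: 1.001
grasp_force: 0.0
t1.2 pos [278.8 383.2 366.2] shift [-248.   -10.6   46.2] turn [ 0.001 -0.     0.614]
```

```bash
python3 -m pendant '[[[1,-248,-11,46,0,0,0.614],[1,-248,-11,46,0,0,0.614],[1,-248,-11,46,0,0,0.614],[1,-248,-11,46,0,0,0.614],[1,-248,-11,46,0,0,0.614]]]'; python3 -c "
from h import *
go(422,180.5,184,2.5)"
```

```text
time_s: 1.63
eef_pos: [0.3979, 0.216, 0.3285]
eef_rot: [0.0, 0.692, 0.722, 0.0]
wrist_force: [0.5, 1.3, -1.0]
opening: 0.999
grasp_force: 0.0
t1.6 pos [397.9 216.  328.5] shift [-36.6  22.4 144.5] turn [ 0.001 -0.    -0.001]
```

```bash
python3 -m pendant '[[[1,-37,22,60,0,0,0],[1,-37,22,60,0,0,0],[1,-37,22,84,0,0,0],[1,-37,22,84,0,0,0],[1,-37,22,84,0,0,0]]]'; python3 -c "
from h import *
go(422,180.5,184,2.5)
a=ctrl.camera('top')[230:350,100:260,::-1];b=ctrl.camera('side')[80:230,180:340,::-1]
cv2.imwrite('pics/p1.png',np.hstack([cv2.resize(a,(400,300)),cv2.resize(b,(400,300))]))"
```

```text
time_s: 2.05
eef_pos: [0.4204, 0.1817, 0.2437]
eef_rot: [-0.001, 0.69, 0.724, -0.001]
wrist_force: [-0.8, -0.2, 0.5]
opening: 1.0
grasp_force: 0.0
t2.0 pos [420.4 181.7 243.7] shift [-1.3  1.8 59.7] turn [-0.003  0.     0.005]
```

View pics/p1.png

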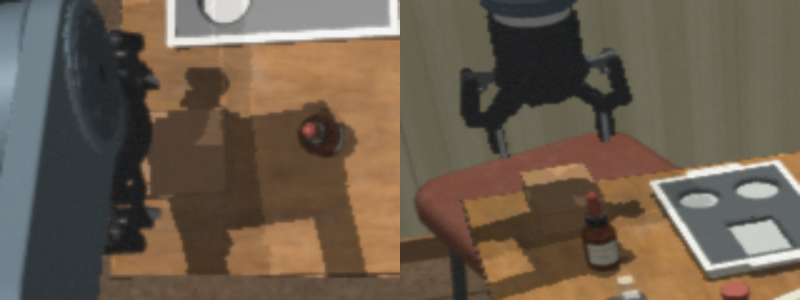

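```bash
python3 -m pendant '[[[1,-1,2,20,0,0,0],[1,-1,2,40,0,0,0],[1,-1,2,60,0,0,0],[0.5,-1,2,60,0,0,0],[0,-1,2,60,0,0,0]]]'; python3 -m pendant '[[[0,0,0,0,0,0,0],[0,0,0,0,0,0,0],[0,0,0,0,0,0,0],[0,0,0,0,0,0,0],[0,0,0,0,0,0,0]]]'; python3 -c "
from h import *
go(422,180.5,184,2.5)"
```

```text
time_s: 2.57
eef_pos: [0.423, 0.1817, 0.1854]
eef_rot: [0.0, 0.689, 0.725, 0.0]
wrist_force: [0.2, 0.3, 0.2]
opening: 0.75
grasp_force: 0.0
time_s: 2.98
eef_pos: [0.4239, 0.1814, 0.1861]
eef_rot: [0.001, 0.69, 0.724, 0.001]
wrist_force: [-0.9, 0.6, 7.5]
opening: 0.714
grasp_force: 65.8
t3.0 pos [423.9 181.4 186.1] shift [-0.8 -1.9  2.1] turn [ 0.003 -0.001  0.006]
```

```bash
python3 -m pendant '[[[0,0,0,-30,0,0,0],[0,0,0,-70,0,0,0],[0,0,0,-110,0,0,0],[0,0,0,-140,0,0,0],[0,0,0,-140,0,0,0]]]'; python3 -c "
from h import *
go(428.3,-367.8,325,-89.2)"
```

```text
time_s: 3.4
eef_pos: [0.4253, 0.1816, 0.3317]
eef_rot: [0.004, 0.689, 0.724, 0.005]
wrist_force: [2.1, 0.6, 0.6]
opening: 0.712
grasp_force: 66.3
t3.4 pos [425.3 181.6 331.7] shift [-548.9  -24.1    5.7] turn [ 0.009 -0.011  1.606]
```

```bash
python3 -m pendant '[[[0,-549,-24,6,0,0,1.6],[0,-549,-24,6,0,0,1.6],[0,-549,-24,6,0,0,1.6],[0,-549,-24,6,0,0,1.6],[0,-549,-24,6,0,0,1.6]]]'; python3 -c "
from h import *
go(428.3,-367.8,325,-89.2)"
```

```text
time_s: 3.82
eef_pos: [0.4233, -0.0288, 0.3221]
eef_rot: [0.0, 0.88, 0.475, 0.0]
wrist_force: [1.6, -0.4, -0.5]
opening: 0.714
grasp_force: 66.2
t3.8 pos [423.3 -28.8 322.1] shift [-280.6  190.3   -2.8] turn [ 0.    -0.     0.976]
```

```bash
python3 -m pendant '[[[0,-281,190,-3,0,0,0.976],[0,-281,190,-3,0,0,0.976],[0,-281,190,-3,0,0,0.976],[0,-281,190,-3,0,0,0.976],[0,-281,190,-3,0,0,0.976]]]'; python3 -c "
from h import *
go(428.3,-367.8,325,-89.2)"
```

```text
time_s: 4.23
eef_pos: [0.4272, -0.2375, 0.3238]
eef_rot: [-0.0, 0.984, 0.181, 0.0]
wrist_force: [1.8, 0.2, -0.4]
opening: 0.709
grasp_force: 66.2
t4.2 pos [ 427.2 -237.5  323.8] shift [-45.2 122.2  -1.3] turn [-0.    -0.     0.349]
```

```bash
python3 -m pendant '[[[0,-45,122,-1,0,0,0.349],[0,-45,122,-1,0,0,0.349],[0,-45,122,-1,0,0,0.349],[0,-45,122,-1,0,0,0.349],[0,-45,122,-1,0,0,0.349]]]'; python3 -c "
from h import *
go(428.3,-367.8,210,-89.2)"
```

```text
time_s: 4.65
eef_pos: [0.4293, -0.368, 0.3244]
eef_rot: [0.0, 1.0, 0.009, -0.0]
wrist_force: [0.4, 0.5, -0.9]
opening: 0.709
grasp_force: 66.2
t4.7 pos [ 429.3 -368.   324.4] shift [ -1.   -0.3 114.4] turn [0.    0.    0.004]
```

```bash
python3 -m pendant '[[[0,-1,0,35,0,0,0],[0,-1,0,70,0,0,0],[0,-1,0,95,0,0,0],[0,-1,0,110,0,0,0],[0,-1,0,110,0,0,0]]]'; python3 -c "
from h import *
go(428.3,-367.8,192,-89.2)
a=ctrl.camera('top')[220:340,370:530,::-1];b=ctrl.camera('side')[260:420,220:400,::-1]
cv2.imwrite('pics/p2.png',np.hstack([cv2.resize(a,(400,300)),cv2.resize(b,(400,355))[:300]]))"
```

```text
time_s: 5.07
eef_pos: [0.4278, -0.3622, 0.2107]
eef_rot: [-0.004, 1.0, 0.011, -0.003]
wrist_force: [-0.4, 1.0, -0.9]
opening: 0.711
grasp_force: 66.2
t5.1 pos [ 427.8 -362.2  210.7] shift [ 0.5  5.8 18.7] turn [-0.007  0.005  0.009]
```

View pics/p2.png

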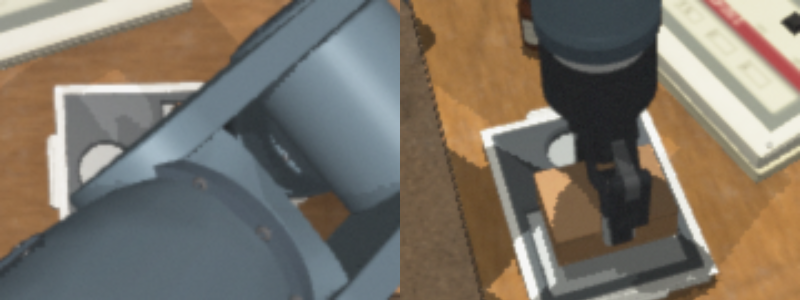

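```bash
python3 -m pendant '[[[0,0,0,0,0,0,0],[0,0,0,0,0,0,0],[0,0,0,0,0,0,0]]]'; python3 -c "
from h import *
go(428.3,-367.8,192,-89.2)"
```

```text
time_s: 5.42
eef_pos: [0.4296, -0.3659, 0.2167]
eef_rot: [0.001, 1.0, 0.011, 0.001]
wrist_force: [-0.7, 0.2, -0.8]
opening: 0.713
grasp_force: 66.2
t5.4 pos [ 429.6 -365.9  216.7] shift [-1.4  1.8 24.7] turn [ 0.002 -0.002  0.007]
```

```bash
python3 -m pendant '[[[0,-1,2,8,0,0,0],[0,-1,2,16,0,0,0],[0,-1,2,23,0,0,0],[0,-1,2,23,0,0,0],[0,-1,2,23,0,0,0]]]'; python3 -c "
from h import *
go(428.3,-367.8,192,-89.2)"
```

```text
time_s: 5.83
eef_pos: [0.428, -0.3678, 0.1921]
eef_rot: [-0.0, 1.0, 0.01, -0.0]
wrist_force: [-1.9, 0.9, 8.1]
opening: 0.708
grasp_force: 67.1
t5.8 pos [ 428.  -367.8  192.1] shift [ 0.3 -0.   0.1] turn [-0.     0.     0.007]
```

```bash
python3 -m pendant '[[[0.85,0,0,0,0,0,0],[1,0,0,0,0,0,0],[1,0,0,0,0,0,0],[1,0,0,0,0,0,0],[1,0,0,-20,0,0,0]]]'; python3 -m pendant '[[[1,0,0,-40,0,0,0],[1,0,0,-80,0,0,0],[1,0,0,-120,0,0,0],[1,0,0,-120,0,0,0]]]'; python3 -c "
from h import *
go(577,-417,300,-89.2)"
```

```text
time_s: 6.25
eef_pos: [0.4268, -0.3661, 0.2084]
eef_rot: [-0.003, 1.0, 0.01, -0.002]
wrist_force: [-0.9, 0.5, -1.0]
opening: 1.007
grasp_force: 0.0
time_s: 6.58
eef_pos: [0.4299, -0.3697, 0.3409]
eef_rot: [0.006, 1.0, 0.011, 0.004]
wrist_force: [1.6, -0.5, 1.3]
opening: 1.0
grasp_force: 0.0
t6.6 pos [ 429.9 -369.7  340.9] shift [145.7  49.9  42.7] turn [ 0.012 -0.009  0.007]
```

```bash
python3 -m pendant '[[[1,146,50,40,0,0,0],[1,146,50,40,0,0,0],[1,146,50,40,0,0,0],[1,146,50,40,0,0,0],[1,146,50,40,0,0,0]]]';python3 -m pendant '[[[1,0,0,0,0,0,0],[1,0,0,0,0,0,0]]]'; python3 -c "
from h import *
go(577,-416,188,-89.2)
a=ctrl.camera('top')[150:270,400:560,::-1];b=ctrl.camera('side')[240:400,320:500,::-1]
cv2.imwrite('pics/p3.png',np.hstack([cv2.resize(a,(400,300)),cv2.resize(b,(400,355))[:300]]))"
```

```text
time_s: 7.0
eef_pos: [0.5786, -0.4147, 0.2867]
eef_rot: [-0.002, 1.0, 0.011, -0.001]
wrist_force: [-0.8, 0.6, -0.7]
opening: 0.998
grasp_force: 0.0
time_s: 7.17
eef_pos: [0.5747, -0.4143, 0.291]
eef_rot: [-0.001, 1.0, 0.011, -0.001]
wrist_force: [-0.1, 0.3, 0.8]
opening: 0.999
grasp_force: 0.0
t7.2 pos [ 574.7 -414.3  291. ] shift [  2.4   1.9 103. ] turn [-0.001  0.001  0.007]
```

View pics/p3.png

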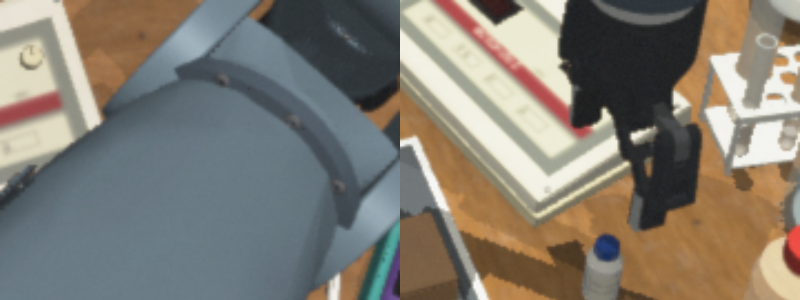

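```bash
python3 -m pendant '[[[0.75,2,2,25,0,0,0],[0.75,2,2,50,0,0,0],[0.75,2,2,75,0,0,0],[0.75,2,2,103,0,0,0],[0.75,2,2,103,0,0,0]]]';python3 -m pendant '[[[0.5,0,0,0,0,0,0],[0.25,0,0,0,0,0,0],[0,0,0,0,0,0,0],[0,0,0,0,0,0,0],[0,0,0,0,0,0,0]]]'; python3 -c "
from h import *
go(577,-416,188,-89.2)"
```

```text
time_s: 7.68
eef_pos: [0.5743, -0.4149, 0.184]
eef_rot: [-0.003, 1.0, 0.01, -0.003]
wrist_force: [-0.4, 1.6, -0.3]
opening: 0.75
grasp_force: 0.0
time_s: 8.1
eef_pos: [0.578, -0.4175, 0.1926]
eef_rot: [0.002, 1.0, 0.01, 0.002]
wrist_force: [-1.2, 0.2, 6.6]
opening: 0.279
grasp_force: 59.0
t8.1 pos [ 578.  -417.5  192.6] shift [-1.  -1.5  4.6] turn [ 0.004 -0.003  0.007]
```

```bash
python3 -m pendant '[[[0,0,0,-30,0,0,0],[0,0,0,-70,0,0,0],[0,0,0,-110,0,0,0],[0,0,0,-140,0,0,0],[0,0,0,-140,0,0,0]]]'; python3 -c "
from h import *
go(544,145.7,325,-89.2)"
```

```text
time_s: 8.52
eef_pos: [0.579, -0.4181, 0.3403]
eef_rot: [0.006, 1.0, 0.011, 0.006]
wrist_force: [1.3, -1.0, 0.5]
opening: 0.282
grasp_force: 59.1
t8.5 pos [ 579.  -418.1  340.3] shift [ -23.2 -564.6    8.4] turn [ 0.012 -0.011  0.007]
```

```bash
python3 -m pendant '[[[0,-23,-565,8,0,0,0],[0,-23,-565,8,0,0,0],[0,-23,-565,8,0,0,0],[0,-23,-565,8,0,0,0],[0,-23,-565,8,0,0,0]]]'; python3 -m pendant '[[[0,-14,-360,4,0,0,0],[0,-14,-360,4,0,0,0],[0,-14,-360,4,0,0,0],[0,-14,-360,4,0,0,0],[0,-14,-360,4,0,0,0]]]'; python3 -c "
from h import *
go(544,145.7,325,-89.2)"
```

```text
time_s: 8.93
eef_pos: [0.5639, -0.2069, 0.3271]
eef_rot: [0.0, 1.0, 0.01, 0.001]
wrist_force: [0.7, 0.3, -0.2]
opening: 0.282
grasp_force: 59.1
time_s: 9.35
eef_pos: [0.5515, 0.0013, 0.3249]
eef_rot: [0.0, 1.0, 0.01, 0.001]
wrist_force: [0.2, 0.7, -0.5]
opening: 0.28
grasp_force: 59.1
t9.3 pos [551.5   1.3 324.9] shift [-4.500e+00 -1.445e+02 -1.000e-01] turn [ 0.001 -0.002  0.007]
```

```bash
python3 -m pendant '[[[0,-5,-144,0,0,0,0],[0,-5,-144,0,0,0,0],[0,-5,-144,0,0,0,0],[0,-5,-144,0,0,0,0],[0,-5,-144,0,0,0,0]]]'; python3 -m pendant '[[[0,0,0,30,0,0,0],[0,0,0,60,0,0,0],[0,0,0,90,0,0,0],[0,0,0,106,0,0,0],[0,0,0,106,0,0,0]]]';  python3 -m pendant '[[[0,0,0,0,0,0,0],[0,0,0,0,0,0,0],[0,0,0,0,0,0,0]]]';python3 -c "
from h import *
go(544,145.7,198,-89.2)
b=ctrl.camera('side')[130:250,250:410,::-1]
cv2.imwrite('pics/p4.png',cv2.resize(b,(640,480)))"
```

```text
time_s: 9.77
eef_pos: [0.5432, 0.1473, 0.3248]
eef_rot: [-0.001, 1.0, 0.013, 0.001]
wrist_force: [0.1, 0.2, -0.2]
opening: 0.278
grasp_force: 59.2
time_s: 10.18
eef_pos: [0.5422, 0.1423, 0.2143]
eef_rot: [0.0, 1.0, 0.01, -0.003]
wrist_force: [-1.7, -0.4, -0.9]
opening: 0.278
grasp_force: 59.1
time_s: 10.43
eef_pos: [0.5451, 0.1429, 0.2199]
eef_rot: [-0.0, 1.0, 0.01, 0.002]
wrist_force: [0.6, -0.0, -0.5]
opening: 0.284
grasp_force: 59.1
t10.4 pos [545.1 142.9 219.9] shift [-1.1 -2.8 21.9] turn [-0.    -0.004  0.007]
```

View pics/p4.png

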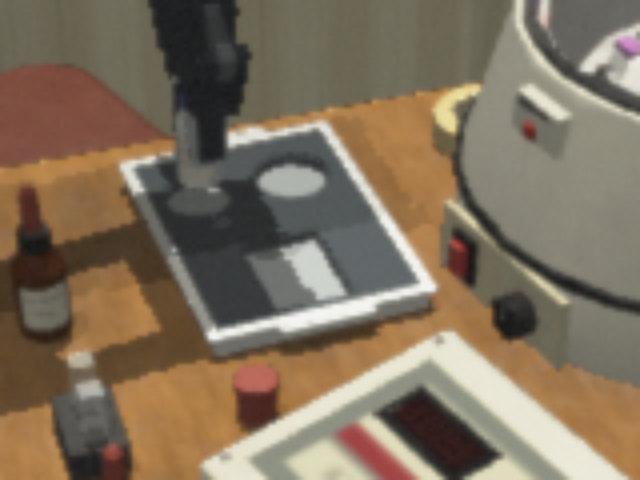

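```bash
python3 -m pendant '[[[0,-1,-3,0,0,0,0],[0,-1,-3,7,0,0,0],[0,-1,-3,14,0,0,0],[0,-1,-3,21,0,0,0],[0,-1,-3,21,0,0,0]]]'; python3 -m pendant '[[[0,0,0,0,0,0,0],[0,0,0,0,0,0,0]]]';python3 -c "
from h import *
go(544,145.7,196,-89.2)"
```

```text
time_s: 10.9
eef_pos: [0.5436, 0.1467, 0.1976]
eef_rot: [-0.0, 1.0, 0.01, 0.001]
wrist_force: [-2.4, 2.5, 11.7]
opening: 0.28
grasp_force: 61.5
time_s: 11.07
eef_pos: [0.5435, 0.1467, 0.1977]
eef_rot: [-0.0, 1.0, 0.01, 0.001]
wrist_force: [-1.8, 1.2, 11.2]
opening: 0.279
grasp_force: 61.4
t11.1 pos [543.5 146.7 197.7] shift [0.5 1.  1.7] turn [-0.001 -0.002  0.007]
```

```bash
python3 -m pendant '[[[0.3,0,0,-1,0,0,0],[0.5,0,0,-1,0,0,0],[0.8,0,0,-1,0,0,0],[1,0,0,-1,0,0,0],[1,0,0,-1,0,0,0]]]'; python3 -m pendant '[[[1,0,0,-30,0,0,0],[1,0,0,-70,0,0,0],[1,0,0,-110,0,0,0],[1,0,0,-140,0,0,0],[1,0,0,-140,0,0,0]]]';python3 -c "
from h import *
go(436,-40,310,0)"
```

```text
time_s: 11.48
eef_pos: [0.5426, 0.1461, 0.1972]
eef_rot: [0.0, 1.0, 0.01, -0.0]
wrist_force: [-0.0, -1.4, 0.5]
opening: 0.851
grasp_force: 0.0
time_s: 11.9
eef_pos: [0.5452, 0.1464, 0.3453]
eef_rot: [-0.0, 1.0, 0.01, 0.006]
wrist_force: [1.4, 0.2, 0.2]
opening: 0.999
grasp_force: 0.0
t11.9 pos [545.2 146.4 345.3] shift [-113.5  184.1   33.8] turn [ 0.009 -0.01  -1.55 ]
```

```bash
python3 -m pendant '[[[1,-113,184,34,0,0,-1.55],[1,-113,184,34,0,0,-1.55],[1,-113,184,34,0,0,-1.55],[1,-113,184,34,0,0,-1.55],[1,-113,184,34,0,0,-1.55]]]'; python3 -c "
from h import *
go(436,-40,310,0)"
```

```text
time_s: 12.32
eef_pos: [0.4476, -0.0161, 0.3076]
eef_rot: [-0.0, 0.956, 0.292, -0.0]
wrist_force: [0.5, -1.0, -0.3]
opening: 1.001
grasp_force: 0.0
t12.3 pos [447.6 -16.1 307.6] shift [-23.   13.4  -2.4] turn [-0.001  0.    -0.978]
```

```bash
python3 -m pendant '[[[1,-23,13,-2,0,0,-0.978],[1,-23,13,-2,0,0,-0.978],[1,-23,13,-2,0,0,-0.978],[1,-23,13,-2,0,0,-0.978],[1,-23,13,-2,0,0,-0.978]]]';python3 -m pendant '[[[1,0,0,0,0,0,-0.353],[1,0,0,0,0,0,-0.353],[1,0,0,0,0,0,-0.353],[1,0,0,0,0,0,-0.353]]]'; python3 -c "
from h import *
go(436,-40,250,0)"
```

```text
time_s: 12.73
eef_pos: [0.4367, -0.0389, 0.31]
eef_rot: [-0.0, 0.821, 0.571, -0.0]
wrist_force: [0.8, 0.4, -0.3]
opening: 1.001
grasp_force: 0.0
time_s: 13.07
eef_pos: [0.4367, -0.0386, 0.3099]
eef_rot: [-0.0, 0.709, 0.705, -0.0]
wrist_force: [-0.6, 0.1, 0.3]
opening: 0.999
grasp_force: 0.0
t13.1 pos [436.7 -38.6 309.9] shift [-1.4 -0.7 59.9] turn [-0.001 -0.    -0.005]
```

```bash
python3 -m pendant '[[[1,-1,-1,35,0,0,0],[1,-1,-1,70,0,0,0],[1,-1,-1,100,0,0,0],[1,-1,-1,118,0,0,0],[1,-1,-1,129,0,0,0]]]';python3 -m pendant '[[[0.7,0,0,0,0,0,0],[0.7,0,0,0,0,0,0],[0.7,0,0,0,0,0,0],[0.7,0,0,0,0,0,0]]]'; python3 -c "
from h import *
go(436,-40,180,0)
a=ctrl.camera('top')[230:350,220:380,::-1];b=ctrl.camera('side')[170:290,200:360,::-1]
cv2.imwrite('pics/p5.png',np.hstack([cv2.resize(a,(400,300)),cv2.resize(b,(400,300))]))"
```

```text
time_s: 13.48
eef_pos: [0.4345, -0.0391, 0.1786]
eef_rot: [-0.002, 0.711, 0.703, -0.001]
wrist_force: [-0.5, 1.1, 1.6]
opening: 0.997
grasp_force: 0.0
time_s: 13.82
eef_pos: [0.4366, -0.0398, 0.1825]
eef_rot: [0.001, 0.71, 0.704, 0.0]
wrist_force: [-0.2, 0.4, 0.3]
opening: 0.699
grasp_force: 0.0
t13.8 pos [436.6 -39.8 182.5] shift [-0.2 -0.6  2.5] turn [ 0.002  0.001 -0.009]
```

View pics/p5.png

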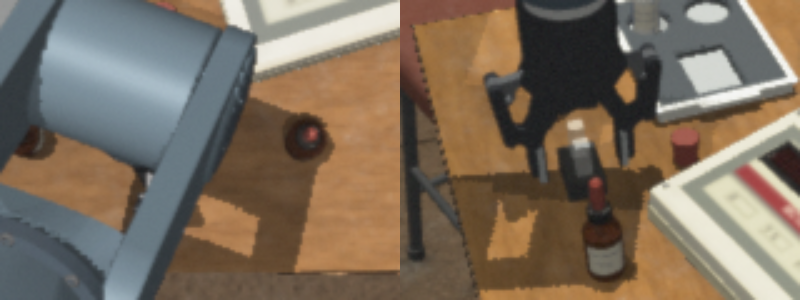

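```bash
python3 -m pendant '[[[0.5,0,0,1,0,0,0],[0.3,0,0,1,0,0,0],[0,0,0,1,0,0,0],[0,0,0,1,0,0,0],[0,0,0,1,0,0,0]]]';python3 -m pendant '[[[0,0,0,0,0,0,0]]]'; python3 -c "
from h import *
go(577.8,60,320,2.5)"
```

```text
time_s: 14.33
eef_pos: [0.4363, -0.0397, 0.1812]
eef_rot: [0.0, 0.71, 0.704, 0.0]
wrist_force: [-1.4, 0.5, 6.5]
opening: 0.356
grasp_force: 60.0
time_s: 14.42
eef_pos: [0.4363, -0.0397, 0.1812]
eef_rot: [0.0, 0.71, 0.704, 0.0]
wrist_force: [-1.0, 1.0, 6.6]
opening: 0.355
grasp_force: 60.0
t14.4 pos [436.3 -39.7 181.2] shift [ 100.8  140.8 -138.8] turn [ 0.001  0.    -0.052]
```

```bash
python3 -m pendant '[[[0,0,0,-20,0,0,0],[0,0,0,-55,0,0,0],[0,0,0,-90,0,0,0],[0,0,0,-120,0,0,0],[0,50,70,-138,0,0,-0.05]]]';python3 -m pendant '[[[0,51,71,0,0,0,0],[0,51,71,0,0,0,0],[0,51,71,0,0,0,0],[0,51,71,0,0,0,0],[0,51,71,0,0,0,0]]]'; python3 -c "
from h import *
go(577.8,60,215,2.5)"
```

```text
time_s: 14.83
eef_pos: [0.4682, -0.0183, 0.3146]
eef_rot: [0.004, 0.694, 0.72, 0.001]
wrist_force: [2.5, -0.8, -0.4]
opening: 0.355
grasp_force: 59.6
time_s: 15.25
eef_pos: [0.5376, 0.038, 0.3083]
eef_rot: [-0.001, 0.692, 0.722, -0.001]
wrist_force: [-1.4, -0.6, -0.7]
opening: 0.357
grasp_force: 59.7
t15.2 pos [537.6  38.  308.3] shift [20.3 41.3 93.2] turn [-0.002 -0.    -0.001]
```

```bash
python3 -m pendant '[[[0,20,41,0,0,0,0],[0,20,41,20,0,0,0],[0,20,41,50,0,0,0],[0,20,41,80,0,0,0],[0,20,41,88,0,0,0]]]';python3 -m pendant '[[[0,0,0,0,0,0,0],[0,0,0,0,0,0,0],[0,0,0,0,0,0,0],[0,0,0,0,0,0,0]]]'; python3 -c "
from h import *
go(577.8,60,188,2.5)
b=ctrl.camera('side')[130:250,250:410,::-1]
cv2.imwrite('pics/p6.png',cv2.resize(b,(640,480)))"
```

```text
time_s: 15.67
eef_pos: [0.5751, 0.0586, 0.2164]
eef_rot: [-0.003, 0.693, 0.721, -0.003]
wrist_force: [-0.9, -0.5, -0.7]
opening: 0.357
grasp_force: 59.8
time_s: 16.0
eef_pos: [0.5792, 0.0591, 0.2233]
eef_rot: [0.001, 0.692, 0.722, 0.001]
wrist_force: [-0.2, 0.4, -2.0]
opening: 0.356
grasp_force: 59.8
t16.0 pos [579.2  59.1 223.3] shift [ 1.  -1.5 35.3] turn [ 0.004  0.001 -0.002]
```

View pics/p6.png

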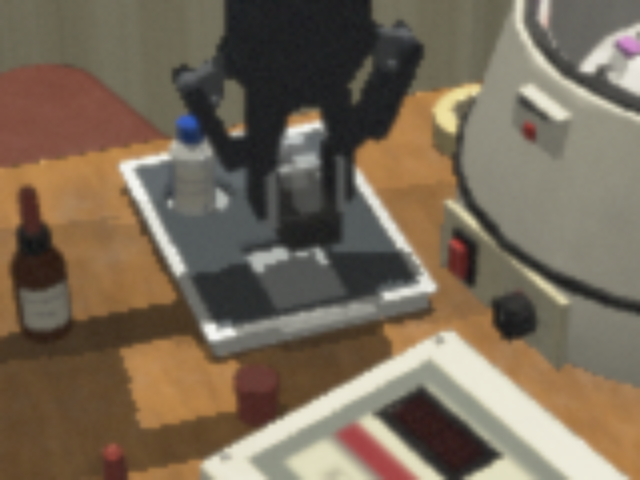

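Block hangs above its pocket, the vial stands upright in its pocket. Lowering.

```bash
python3 -m pendant '[[[0,1,-1,8,0,0,0],[0,1,-1,16,0,0,0],[0,1,-1,24,0,0,0],[0,1,-1,30,0,0,0],[0,1,-1,35,0,0,0]]]';python3 -m pendant '[[[0,0,0,0,0,0,0],[0,0,0,0,0,0,0],[0,0,0,0,0,0,0]]]'; python3 -c "
from h import *
go(577.8,60,188,2.5)"
```

```text
time_s: 16.47
eef_pos: [0.5771, 0.0605, 0.187]
eef_rot: [-0.001, 0.692, 0.722, -0.001]
wrist_force: [-25.9, 0.6, 63.4]
opening: 0.354
grasp_force: 67.5
time_s: 16.72
eef_pos: [0.5769, 0.0606, 0.1871]
eef_rot: [-0.001, 0.692, 0.722, -0.001]
wrist_force: [-9.6, 0.9, 17.9]
opening: 0.354
grasp_force: 62.0
t16.7 pos [576.9  60.6 187.1] shift [-0.6  0.8 -0.9] turn [-0.002 -0.    -0.001]
```

```bash
python3 -m pendant '[[[0.4,0,0,-1,0,0,0],[0.6,0,0,-1,0,0,0],[0.7,0,0,-1,0,0,0],[0.7,0,0,-1,0,0,0],[0.7,0,0,-6,0,0,0]]]';python3 -m pendant '[[[0.8,0,0,-30,0,0,0],[1,0,0,-70,0,0,0],[1,0,0,-110,0,0,0],[1,0,0,-140,0,0,0],[1,0,0,-140,0,0,0]]]'; python3 -c "
from h import *
go(432.5,64,320,90)"
```

```text
time_s: 17.13
eef_pos: [0.5767, 0.0604, 0.1908]
eef_rot: [-0.001, 0.692, 0.722, -0.001]
wrist_force: [-0.2, 0.9, -0.7]
opening: 0.701
grasp_force: 0.0
time_s: 17.55
eef_pos: [0.5797, 0.0603, 0.3402]
eef_rot: [0.005, 0.692, 0.722, 0.004]
wrist_force: [1.3, 0.1, 0.4]
opening: 1.0
grasp_force: 0.0
t17.6 pos [579.7  60.3 340.2] shift [   9.9 -147.1   18.2] turn [ 0.009  0.011 -1.529]
```

```bash
python3 -m pendant '[[[1,10,-147,18,0,0,-1.529],[1,10,-147,18,0,0,-1.529],[1,10,-147,18,0,0,-1.529],[1,10,-147,18,0,0,-1.529],[1,10,-147,18,0,0,-1.529]]]';python3 -m pendant '[[[1,0,0,0,0,0,-0.6],[1,0,0,0,0,0,-0.6],[1,0,0,0,0,0,-0.6],[1,0,0,0,0,0,-0.6],[1,0,0,0,0,0,-0.6]]]'; python3 -c "
from h import *
go(432.5,64,320,90)
im=ctrl.camera('side');b=im[150:290,220:380,::-1]
cv2.imwrite('pics/p7.png',cv2.resize(b,(640,560)))"
```

```text
time_s: 17.97
eef_pos: [0.4251, 0.0651, 0.3117]
eef_rot: [-0.003, 0.434, 0.901, -0.001]
wrist_force: [0.4, 0.2, 0.3]
opening: 0.998
grasp_force: 0.0
time_s: 18.38
eef_pos: [0.4298, 0.0643, 0.3138]
eef_rot: [-0.0, 0.148, 0.989, -0.0]
wrist_force: [1.4, 0.2, -0.8]
opening: 1.003
grasp_force: 0.0
t18.4 pos [429.8  64.3 313.8] shift [-2.7  0.5 -6.2] turn [-0.    -0.    -0.298]
```

View pics/p7.png

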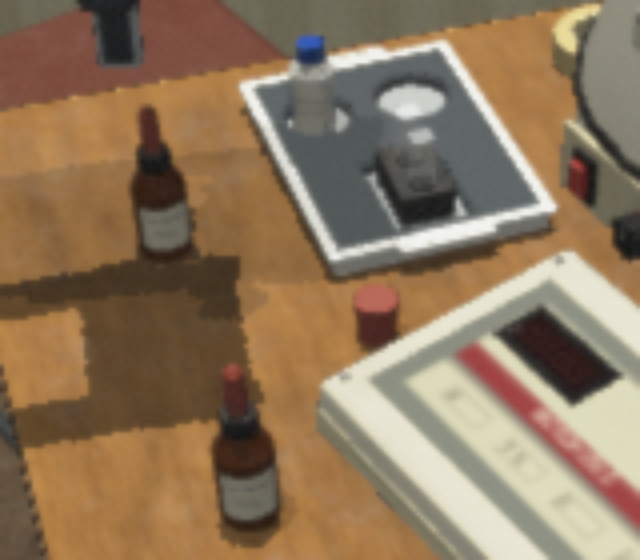

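```bash
python3 -m pendant '[[[1,-2,1,0,0,0,-0.298],[1,-2,1,0,0,0,-0.298],[1,-2,1,0,0,0,-0.298],[1,-2,1,20,0,0,-0.298],[1,-2,1,20,0,0,-0.298]]]';python3 -m pendant '[[[1,0,0,0,0,0,0],[1,0,0,0,0,0,0]]]'; python3 -c "
from h import *
go(432.5,64,203,90)"
```

```text
time_s: 18.85
eef_pos: [0.431, 0.0647, 0.2916]
eef_rot: [-0.002, 0.004, 1.0, 0.0]
wrist_force: [-0.9, -0.2, -0.8]
opening: 1.001
grasp_force: 0.0
time_s: 19.02
eef_pos: [0.4322, 0.0646, 0.2942]
eef_rot: [-0.0, 0.004, 1.0, 0.0]
wrist_force: [0.8, -0.1, -0.3]
opening: 1.002
grasp_force: 0.0
t19.0 pos [432.2  64.6 294.2] shift [-0.4 -0.6 91.2] turn [ 0.    -0.    -0.007]
```

```bash
python3 -m pendant '[[[1,0,0,30,0,0,0],[1,0,0,60,0,0,0],[1,0,0,78,0,0,0],[1,0,0,87,0,0,0],[1,0,0,90,0,0,0]]]';python3 -m pendant '[[[0.6,0,0,0,0,0,0],[0.4,0,0,0,0,0,0],[0.2,0,0,0,0,0,0],[0,0,0,0,0,0,0],[0,0,0,0,0,0,0]]]';python3 -m pendant '[[[0,0,0,0,0,0,0],[0,0,0,0,0,0,0]]]'; python3 -c "
from h import *
go(432.5,64,203,90)"
```

```text
time_s: 19.43
eef_pos: [0.4319, 0.0646, 0.2032]
eef_rot: [-0.001, 0.003, 1.0, 0.0]
wrist_force: [-0.4, -0.3, 0.6]
opening: 1.001
grasp_force: 0.0
time_s: 19.85
eef_pos: [0.4328, 0.0647, 0.2051]
eef_rot: [0.001, 0.003, 1.0, 0.0]
wrist_force: [-0.5, 1.8, 10.0]
opening: 0.324
grasp_force: 58.3
time_s: 20.02
eef_pos: [0.4329, 0.0647, 0.2052]
eef_rot: [0.001, 0.003, 1.0, 0.0]
wrist_force: [-1.9, 0.8, 6.7]
opening: 0.326
grasp_force: 58.4
t20.0 pos [432.9  64.7 205.2] shift [ 0.4 -0.7  2.2] turn [ 0.     0.002 -0.006]
```

```bash
python3 -m pendant '[[[0,0,0,-20,0,0,0],[0,0,0,-50,0,0,0],[0,0,0,-80,0,0,0],[0,0,0,-105,0,0,0],[0,0,0,-115,0,0,0]]]'; python3 -c "
from h import *
go(602,148.2,318,90)"
```

```text
time_s: 20.43
eef_pos: [0.4333, 0.0646, 0.323]
eef_rot: [0.003, 0.003, 1.0, -0.0]
wrist_force: [1.2, -0.2, 0.0]
opening: 0.318
grasp_force: 59.3
t20.4 pos [433.3  64.6 323. ] shift [-168.2   84.6    6. ] turn [-0.001  0.006 -0.006]
```

```bash
python3 -m pendant '[[[0,-34,17,0,0,0,0],[0,-68,34,0,0,0,0],[0,-102,51,0,0,0,0],[0,-136,68,0,0,0,0],[0,-168,85,0,0,0,0]]]';python3 -m pendant '[[[0,0,0,25,0,0,0],[0,0,0,50,0,0,0],[0,0,0,70,0,0,0],[0,0,0,82,0,0,0],[0,0,0,86,0,0,0]]]';python3 -m pendant '[[[0,0,0,0,0,0,0],[0,0,0,0,0,0,0],[0,0,0,0,0,0,0]]]'; python3 -c "
from h import *
go(602,148.2,211,90)
b=ctrl.camera('side')[130:250,250:410,::-1]
cv2.imwrite('pics/p8.png',cv2.resize(b,(640,480)))"
```

```text
time_s: 20.85
eef_pos: [0.6021, 0.1495, 0.3181]
eef_rot: [-0.0, 0.003, 1.0, -0.0]
wrist_force: [0.4, -0.2, 0.1]
opening: 0.325
grasp_force: 59.2
time_s: 21.27
eef_pos: [0.5994, 0.1485, 0.2297]
eef_rot: [-0.003, 0.003, 1.0, -0.0]
wrist_force: [0.1, -0.2, 0.0]
opening: 0.323
grasp_force: 59.2
time_s: 21.52
eef_pos: [0.6014, 0.1486, 0.2347]
eef_rot: [0.001, 0.003, 1.0, 0.0]
wrist_force: [0.2, 0.0, -0.3]
opening: 0.325
grasp_force: 59.2
t21.5 pos [601.4 148.6 234.7] shift [-0.5 -0.4 23.7] turn [ 0.     0.003 -0.006]
```

View pics/p8.png

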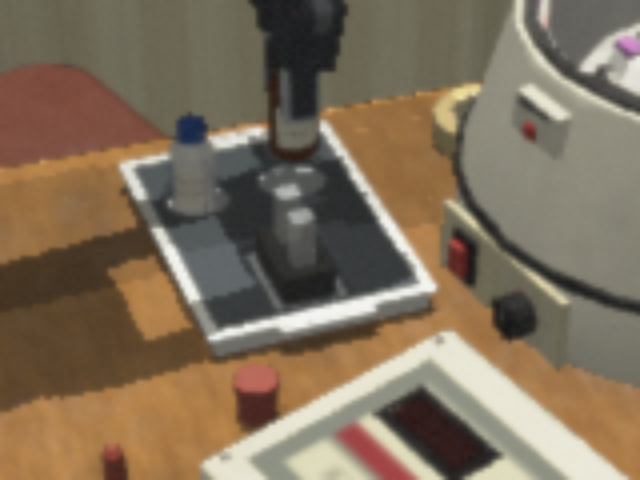

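```bash
python3 -m pendant '[[[0,0,0,8,0,0,0],[0,0,0,15,0,0,0],[0,0,0,20,0,0,0],[0,0,0,23,0,0,0],[0,0,0,24,0,0,0]]]';python3 -m pendant '[[[0,0,0,0,0,0,0],[0,0,0,0,0,0,0]]]'; python3 -c "
from h import *
go(602,148.2,211,90)"
```

```text
time_s: 21.98
eef_pos: [0.6015, 0.1487, 0.2111]
eef_rot: [0.001, 0.003, 1.0, -0.0]
wrist_force: [-6.9, -0.6, 23.5]
opening: 0.318
grasp_force: 61.7
time_s: 22.15
eef_pos: [0.6013, 0.1487, 0.2112]
eef_rot: [0.001, 0.003, 1.0, -0.0]
wrist_force: [-5.8, -1.5, 16.2]
opening: 0.321
grasp_force: 60.9
t22.1 pos [601.3 148.7 211.2] shift [-0.7 -0.5  0.2] turn [-0.     0.001 -0.006]
```

```bash
python3 -m pendant '[[[0.35,0,0,-1,0,0,0],[0.5,0,0,-1,0,0,0],[0.7,0,0,-1,0,0,0],[0.7,0,0,-1,0,0,0],[0.7,0,0,-1,0,0,0]]]';python3 -m pendant '[[[0.7,0,0,-30,0,0,0],[0.7,0,0,-65,0,0,0],[0.7,0,0,-100,0,0,0],[1,0,0,-115,0,0,0],[1,0,0,-115,0,0,0]]]'; python3 -c "
from h import *
go(428,-149,300,90)"
```

```text
time_s: 22.57
eef_pos: [0.6005, 0.1485, 0.2094]
eef_rot: [-0.0, 0.003, 1.0, -0.0]
wrist_force: [-0.4, -0.3, -0.5]
opening: 0.7
grasp_force: 0.0
time_s: 22.98
eef_pos: [0.6023, 0.1487, 0.3302]
eef_rot: [0.004, 0.003, 1.0, 0.0]
wrist_force: [0.5, 0.6, -0.6]
opening: 0.949
grasp_force: 0.0
t23.0 pos [602.3 148.7 330.2] shift [ 172.8 -298.8   28.6] turn [ 0.     0.009 -0.006]
```

```bash
python3 -m pendant '[[[1,20,-35,0,0,0,0],[1,40,-70,10,0,0,0],[1,60,-104,20,0,0,0],[1,80,-138,28,0,0,0],[1,100,-173,28,0,0,0]]]';python3 -m pendant '[[[1,19,-33,0,0,0,0],[1,37,-64,0,0,0,0],[1,56,-97,0,0,0,0],[1,73,-126,0,0,0,0],[1,73,-126,0,0,0,0]]]';python3 -m pendant '[[[1,0,0,0,0,0,0],[1,0,0,0,0,0,0]]]'; python3 -c "
from h import *
go(428,-149,203,90)"
```

```text
time_s: 23.4
eef_pos: [0.4971, -0.0244, 0.2939]
eef_rot: [-0.002, 0.003, 1.0, 0.001]
wrist_force: [0.5, -0.1, 0.2]
opening: 1.001
grasp_force: 0.0
time_s: 23.82
eef_pos: [0.4233, -0.153, 0.2959]
eef_rot: [-0.001, 0.005, 1.0, -0.0]
wrist_force: [-0.4, 0.5, -0.2]
opening: 1.0
grasp_force: 0.0
time_s: 23.98
eef_pos: [0.4256, -0.1491, 0.2962]
eef_rot: [-0.001, 0.004, 1.0, 0.001]
wrist_force: [-0.3, 0.4, -0.3]
opening: 1.0
grasp_force: 0.0
t24.0 pos [ 425.6 -149.1  296.2] shift [-2.5  0.  93.2] turn [ 0.001 -0.001 -0.007]
```

```bash
python3 -m pendant '[[[1,-2,0,30,0,0,0],[1,-2,0,60,0,0,0],[1,-2,0,78,0,0,0],[1,-2,0,88,0,0,0],[1,-2,0,92,0,0,0]]]';python3 -m pendant '[[[0.6,0,0,0,0,0,0],[0.4,0,0,0,0,0,0],[0.2,0,0,0,0,0,0],[0,0,0,0,0,0,0],[0,0,0,0,0,0,0]]]';python3 -m pendant '[[[0,0,0,0,0,0,0],[0,0,0,0,0,0,0]]]'; python3 -c "
from h import *
go(428,-149,203,90)"
```

```text
time_s: 24.4
eef_pos: [0.4276, -0.1477, 0.2031]
eef_rot: [-0.002, 0.002, 1.0, 0.001]
wrist_force: [0.1, 0.2, 0.5]
opening: 0.999
grasp_force: 0.0
time_s: 24.82
eef_pos: [0.4283, -0.1495, 0.2061]
eef_rot: [0.001, 0.003, 1.0, -0.0]
wrist_force: [-0.1, 2.5, 11.1]
opening: 0.323
grasp_force: 58.3
time_s: 24.98
eef_pos: [0.4284, -0.1496, 0.2062]
eef_rot: [0.001, 0.003, 1.0, -0.0]
wrist_force: [0.2, 1.1, 6.6]
opening: 0.327
grasp_force: 58.4
t25.0 pos [ 428.4 -149.6  206.2] shift [0.4 0.6 3.2] turn [-0.001  0.002 -0.006]
```

```bash
python3 -m pendant '[[[0,0,0,-20,0,0,0],[0,0,0,-50,0,0,0],[0,0,0,-65,0,0,0],[0,0,0,-70,0,0,0],[0,0,-20,-70,0,0,0]]]';python3 -m pendant '[[[0,0,-30,0,0,0,0],[0,1,-60,0,0,0,0],[0,1,-88,0,0,0,0],[0,1,-108,0,0,0,0],[0,1,-113,0,0,0,0]]]';python3 -m pendant '[[[0,0,0,15,0,0,0],[0,0,0,30,0,0,0],[0,0,0,40,0,0,0],[0,0,0,40,0,0,0],[0,0,0,40,0,0,0]]]'; python3 -c "
from h import *
go(426.3,-282.3,212,90)
b=ctrl.camera('side')[260:410,220:400,::-1]
cv2.imwrite('pics/p9.png',cv2.resize(b,(640,533)))"
```

```text
time_s: 25.4
eef_pos: [0.4279, -0.1678, 0.2764]
eef_rot: [0.001, 0.002, 1.0, -0.0]
wrist_force: [0.9, 0.2, -0.4]
opening: 0.321
grasp_force: 59.1
time_s: 25.82
eef_pos: [0.4257, -0.2852, 0.2748]
eef_rot: [0.0, 0.004, 1.0, -0.001]
wrist_force: [0.3, 0.2, -0.4]
opening: 0.322
grasp_force: 59.1
time_s: 26.23
eef_pos: [0.4258, -0.2815, 0.2343]
eef_rot: [-0.001, 0.003, 1.0, 0.001]
wrist_force: [-1.1, 0.2, -0.4]
opening: 0.319
grasp_force: 59.1
t26.2 pos [ 425.8 -281.5  234.3] shift [-0.6 -0.8 22.3] turn [ 0.002 -0.002 -0.006]
```

View pics/p9.png

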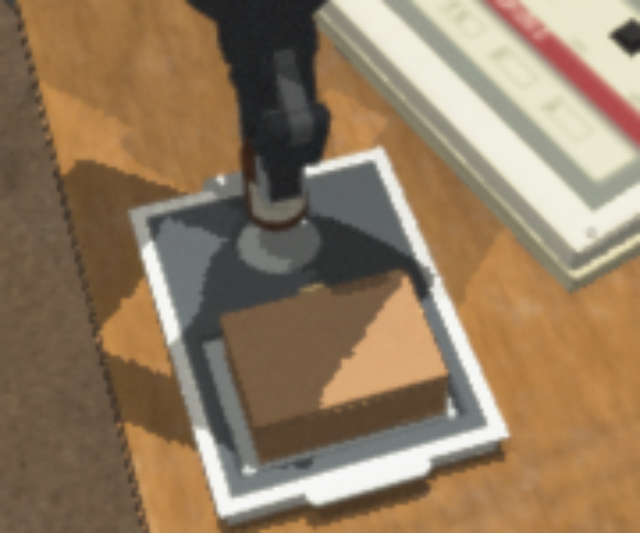

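```bash
python3 -m pendant '[[[0,0,-1,8,0,0,0],[0,0,-1,14,0,0,0],[0,0,-1,18,0,0,0],[0,0,-1,21,0,0,0],[0,0,-1,22,0,0,0]]]';python3 -m pendant '[[[0,0,0,0,0,0,0],[0,0,0,0,0,0,0],[0,0,0,1,0,0,0],[0,0,0,1,0,0,0]]]'; python3 -c "
from h import *
go(426.3,-282.3,212,90)"
```

```text
time_s: 26.7
eef_pos: [0.4259, -0.2831, 0.2124]
eef_rot: [-0.0, 0.003, 1.0, 0.0]
wrist_force: [-0.2, 1.2, 2.4]
opening: 0.321
grasp_force: 59.4
time_s: 27.03
eef_pos: [0.4262, -0.2835, 0.2124]
eef_rot: [0.0, 0.003, 1.0, -0.0]
wrist_force: [-1.4, 0.3, 1.5]
opening: 0.322
grasp_force: 59.3
t27.0 pos [ 426.2 -283.5  212.4] shift [-0.1  1.2  0.4] turn [-0.001  0.001 -0.006]
```

Just touching; press 1.5 mm more, release, retreat and check.

```bash
python3 -m pendant '[[[0,0,1,1,0,0,0],[0,0,1,1.5,0,0,0],[0.35,0,1,1,0,0,0],[0.5,0,1,1,0,0,0],[0.6,0,1,1,0,0,0]]]';python3 -m pendant '[[[0.6,0,0,0,0,0,0],[0.6,0,0,-30,0,0,0],[0.6,0,0,-65,0,0,0],[0.6,0,0,-100,0,0,0],[0.6,0,0,-120,0,0,0]]]'; python3 -m pendant '[[[0.6,0,30,-10,0,0,0],[0.6,0,70,-10,0,0,0],[0.6,0,110,-10,0,0,0],[0.6,0,150,-10,0,0,0],[0.6,0,190,-10,0,0,0]]]';python3 -m pendant '[[[0.6,30,30,0,0,0,0],[0.6,60,60,0,0,0,0],[0.6,90,90,0,0,0,0],[0.6,100,120,0,0,0,0],[0.6,100,160,0,0,0,0]]]';python3 - <<'E'
from h import *
a=ctrl.camera('side');t=ctrl.camera('top')
cv2.imwrite('pics/p10.png',np.hstack([cv2.resize(a[150:400,220:440,::-1],(400,455)),cv2.resize(t[160:340,140:320,::-1],(400,455))]))
cv2.imwrite('pics/p10t.png',cv2.resize(t[235:335,370:510,::-1],(700,500),interpolation=3))
E
```

```text
time_s: 27.45
eef_pos: [0.426, -0.2822, 0.211]
eef_rot: [-0.0, 0.003, 1.0, 0.0]
wrist_force: [0.7, 0.6, 1.1]
opening: 0.596
grasp_force: 0.0
time_s: 27.87
eef_pos: [0.4265, -0.2828, 0.3344]
eef_rot: [0.001, 0.003, 1.0, -0.001]
wrist_force: [0.4, -1.0, 1.0]
opening: 0.6
grasp_force: 0.0
time_s: 28.28
eef_pos: [0.4266, -0.0907, 0.3409]
eef_rot: [0.0, 0.004, 1.0, 0.0]
wrist_force: [0.3, 0.6, -0.9]
opening: 0.602
grasp_force: 0.0
time_s: 28.7
eef_pos: [0.3257, 0.069, 0.3406]
eef_rot: [-0.0, 0.004, 1.0, -0.0]
wrist_force: [1.7, -0.4, -0.5]
opening: 0.599
grasp_force: 0.0
```

View pics/p10.png

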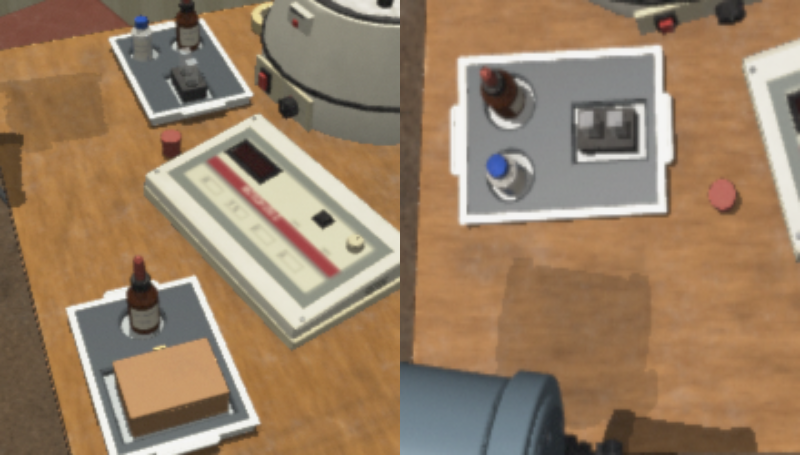

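View pics/p10t.png

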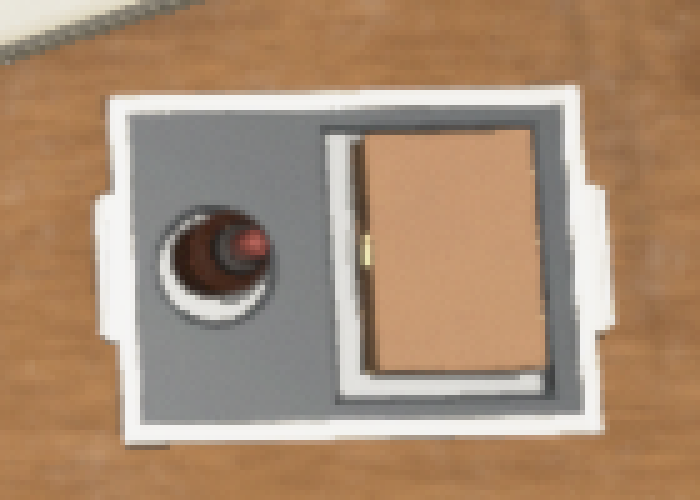

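Run:
```python
from h import *
f=lambda u,v:(140+u*180/400,160+v*180/455)
f=lambda u,v:(140+(u-400)*180/400,160+v*180/455)
def loc(p,c,yaw):
    a=np.radians(yaw); d=np.array(p)*1000-c; return (np.array([[np.cos(a),np.sin(a)],[-np.sin(a),np.cos(a)]])@d).round(1)
S=np.array([427,-334.3]);P=np.array([576,102.])
print("case top",loc(at("top",(370+454/5,235+251/5),.037),S,.8),"size",at("top",(370+365/5,285),.037)-at("top",(370+543/5,285),.037))
print("teat",loc(at("top",(420.4,283.4),.1),S,.8))
print("teat ph",loc(at("top",f(489,76),.1),P,2.5),"cap",loc(at("top",f(497,166),.062),P,2.5))
print("cuv foam",[loc(at("top",f(*c),.026),P,2.5) for c in((577,108),(638,106),(638,152),(578,153))])
print("stopper",at("top",f(722,194),.025)*1000)
```

```text
case top [  0.9 -34. ] size [0.00052644 0.06613294]
teat [-0.2 51.9]
teat ph [24.5 42.1] cap [-33.4  45.3]
cuv foam [array([ 16.1, -16.2]), array([ 14.9, -69.3]), array([-21.1, -68.3]), array([-19.1, -16.4])]
stopper [525.00164764 -39.85874021]
```

```bash
python3 -c "
from bench import ctrl
print(ctrl.hand_in())"
```

```text
the job is handed in; nothing more can be done
None
```

I handed the job in at about 29 s of the 118 s allowed. Both kits are made up with every part upright in its own pocket, and the red stopper was not moved. A last picture puts every part within the 10 mm tolerance; the hand-in gave no verdict.

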